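Start the bench centrifuge

TASK

Start the centrifuge run using only the closed fingers, grasping nothing: first press the raised end of the outlet box's rocker fully down to switch it on, then push the centrifuge's open lid down until it is fully shut, then press the large round start key all the way down and let it come up. Do not press the start key before then, do not press the small square key, do not swing the lid farther open, and leave everything else on the bench where it stands.

Things in the scene. Friction and masses are not known exactly. Their poses are not given: they have to be found in the camera images.
- outlet_box: white switched outlet box fixed to the bench, 170 x 90 mm, 60 mm high, with a paddle rocker and one round outlet on top. Origin: centre of its underside; x runs along its length away from the robot (yaw varies by up to 0.5 either way), z up
- rocker (a joint): paddle rocker of the outlet box: 0 = off (the end nearer the robot is raised), 0.4 rad = on (that end fully down). It stays where it is left; about 2 N on the raised end moves it, up to about 6 N near the pivot
- rocker_end (a point): point on the top face of the rocker, 8 mm from its raised end: press straight down here. The rocker is 60 mm long (along the box's x), 34 mm wide, 8 mm thick, pivoting about the box's y axis at its middle, 71 mm above the bench and 30 mm on the robot's side of the box's centre. This point starts about 79 mm above the bench and is about 71 mm above it when on. Low 12 mm high cheeks stand on both sides of the rocker, lower than its face
- centrifuge: white bench centrifuge fixed to the bench, 260 mm deep, 200 mm wide: key deck 80 mm high and 75 mm deep on the robot's side, behind it the rotor bowl, rim 110 mm high, under a hinged lid. Origin: centre of its underside; x points from the key deck to the hinge (yaw varies by up to 0.25), y to its left, z up. It may stand on either side of the bench, with the outlet box on the other
- lid (a joint): centrifuge lid, hinged along its far edge: 0 = shut flat, grows as it opens; starts standing open at 0.45 to 0.85 rad. The hinge is stiff: the lid stays at any angle, and about 3 N on its outer face near the free edge pushes it down
- lid_pad (a point): point in the middle of the lid's outer (upper) face, 26 mm from its free edge, 155 mm from the hinge line along the lid and 16 mm above the hinge line when shut; then it is 128 mm above the bench. The lid is 180 mm long, 196 mm wide and 14 mm thick; open, its free edge stands up to 260 mm above the bench
- lid_hinge (a point): middle of the lid's hinge line, which runs along the centrifuge's y, 112 mm above the bench
- start (a joint): travel of the start key: 0 = up, 0.006 m = fully down; sprung, about 5 N to press fully, comes back up when released
- start_top (a point): centre of the top of the start key: the large round key on the centrifuge's deck, 32 mm across, 102 mm above the bench when up, in a round collar 44 mm across; on the left half of the deck, seen from the robot. Press straight down
- short (a joint): travel of the small key: 0 = up, 0.006 m = down; sprung, about 4 N. Not to be pressed
- short_top (a point): centre of the top of the small square key (short spin), 18 mm wide, 98 mm above the bench, 96 mm to the right of the start key on the same deck. Not to be pressed
- tube_rack: white block rack of capped blood tubes, loose, 60 x 112 x 62 mm high, 98 mm over the caps; stands about 150 mm in front of the outlet box. Bystander, to be left alone. Origin: centre of its underside
- tip_box: grey pipette-tip box with a clear cover, loose, 85 x 120 x 54 mm high; stands about 200 mm in front of the centrifuge. Bystander, to be left alone. Origin: centre of its underside
- jar: specimen jar, loose, 50 mm across, 75 mm high; stands between the two devices. Bystander, to be left alone. Origin: centre of its underside
- glove_box: carton of gloves, loose, 235 x 120 x 75 mm high, at the left side. Bystander, to be left alone. Origin: centre of its underside
- wash_bottle: white bottle, loose, 66 mm across, 170 mm high, at the left side. Bystander, to be left alone. Origin: centre of its underside
- pen_cup: black cup, loose, 76 mm across, 95 mm high, at the back. Bystander, to be left alone. Origin: centre of its underside
Not all that is in view belongs to the job. Leave any yellow look-alike of the outlet_box alone.

How it is judged (in metres and radians):
On the way, in this order (a step that is already met when the one before it is completed fails the run):
1. the rocker is switched on, the lid still open (value of joint rocker above 0.32 rad and value of joint lid above 0.3 rad), for 0.1 s.
2. the lid is pushed shut, the rocker still on (value of joint lid below 0.05 rad and value of joint rocker above 0.32 rad), for 0.1 s.
3. the start key is pressed down, lid shut and rocker on (all of step 2 and value of joint start above 0.0045 m), for 0.05 s.
At the end, for the whole second after the job is handed in: Rocker on (above 0.32 rad), lid shut (below 0.05 rad), start key back up (below 1.5 mm), small key up, bystanders within 20 mm of where they stood (all of step 2 and value of joint each of start, short below 0.0015 m and distance of each of tube_rack, tip_box, jar, glove_box, wash_bottle, pen_cup from where it was at the start of the episode below 0.02 m); the robot touches nothing.
It fails at once if the start key is pressed before the rocker is on and the lid shut (value of joint start above 0.003 m and (value of joint lid above 0.08 rad or value of joint rocker below 0.28 rad)).
It fails at once if the small square key is pressed (value of joint short above 0.003 m).
It fails at once if the lid is lifted farther open (value of joint lid above 0.98 rad).
It fails at once if a bystander is moved, lifted or knocked over (distance of any of tube_rack, tip_box, jar, glove_box, wash_bottle, pen_cup from where it was at the start of the episode above 0.025 m or angle between any of tube_rack, tip_box, jar, glove_box, wash_bottle, pen_cup's own z axis and vertical above 0.3 rad).
It also fails if it takes over 54 s, if anything falls off the work surface, if the arm or the gripper's body presses on something with over 40 N, if the wrist force passes 120 N, or if a joint passes its speed limit or range.

ROBOT

A 6-joint arm with a two-finger parallel gripper is mounted at the origin on the work surface. World frame = base frame: x ahead of the robot, y to its left, z up, the work surface at z = 0. Lengths are in mm, angles in degrees, forces in N, time in s.
With the tool pointing down it reaches from about 325 to 925 mm from the base axis. Payload 3.1 kg.
Tool frame: the origin (TCP) lies at the very end of the fingers, on their centre line; the grasp point (between the pads) lies grasp_offset behind it (grasp_offset is the distance from the TCP to the grasp point, in mm); z points along the fingers, x is the direction in which the jaws open and shut, and the axes are right-handed (so a half turn about z gives the same grasp; the last joint's range is limited). The gripper opens to 85 mm and grips with 20 to 120 N. Pads are 22 mm wide; open, the fingers measure 114 mm over their backs; the gripper's body (76 mm by 85 mm) begins 54 mm behind the grasp point. The pads swing forward as they close: fully open they stand 13 mm farther back than shut.
Start: joints at [-71.517, 12.427, 92.441, -0, 75.132, -6.429], TCP at [263.29, -566.849, 231.3] pointing down, gripper open.
Joint ranges: [-157.48, 157.48], [-44.54, 120.13], [17.64, 146.25], [-64.5, 244.5], [7.68, 150.69], [-147.95, 147.95]. Speed limits (degrees/s): [159.86, 159.86, 180, 180, 180, 180].

INTERFACE

Orientations are given as [roll, pitch, yaw] about the fixed x, y, z axes, in that order (R = Rz(yaw) Ry(pitch) Rx(roll)).
In Python, from station import * gives the robot as it stands. Calls block until the motion is done:
- goto(position, orientation): joint-space move of the TCP to a pose.
- move_l(position, attitude=None, speed=150): straight line of the TCP; attitude=None keeps the orientation; speed is the mean speed in mm/s.
- move_j(angles): joint-space move.
- grip(opening, squeeze=None): finger opening in mm; squeeze is the grip in N (None keeps the last); returns when the fingers have stopped.
- wait(seconds).
- solve_ik(position, orientation): joint angles nearest the present ones, or None.
- get_obs(): the state.
- get_image(name): name is "scene" or "top" or "wrist"; returns the picture (400x640x3 uint8, red, green, blue); there is no depth.
- get_calibration(name): a dict with "fx", "fy", "cx", "cy" (pixels), "R" (3x3) and "t" (3): a world point X has camera coordinates R X + t; the wrist camera has in their place "mount" (4x4, takes a point from camera to tool coordinates, whose origin is the TCP and whose axes are the tool frame's). Camera axes: x right, y down, z forward; pixel columns grow to the right and rows downward; lengths in mm; the calibration is good to about 2 mm. A picture is of the moment at which its call begins: read the wrist's pose just before it. get_calibration takes no time and is no camera call.
A pose or a line that the arm cannot do raises Unreachable and nothing moves.
- sign_off(): hands the job in, once; it reports no verdict.
Trained networks look in the newest picture that a camera, given by its name, has taken for a name from the list of things; names that differ only in an ending like _2 or _b are one class to them, and where a whole thing is asked for, a point or a joint stands for the part that bears it (a point fixed in the world has none). Each returns a list of dicts, best first, with "score" (0 to 1); they miss things now and then, are a little off and sometimes report something else, mostly with a low value. They report only what shows in the picture. A call takes as long as a camera call. They do not tell look-alikes from the thing itself.
- spot_in(name, camera): "extent" ([centre column, centre row, width, height] in pixels, round what is visible of it).
- regions_of(name, camera): "region" (400x640 bool, what is visible of it) and "extent" ([centre column, centre row, width, height] in pixels, round what is visible of it).
The state is a dict: "t": time; "joint_pos": joint angles; "qvel": joint speeds; "effort": joint torques, N m; "tcp_pos": TCP position; "ee_rot": TCP orientation; "wrist_force": force on the tool from outside, world axes, zero at the start; "moment": the same for the moment, N m; "grip_width": finger opening in mm.
Only numpy, scipy, OpenCV 4.12 (cv2) and the standard library are available. Lean on these libraries where they do the work, as an engineer would, in place of code of your own. Each camera call takes 0.05 s, during which the arm holds its last target.

## Working session

There is one attempt and no reset: what is moved stays moved. The work goes in short steps, each a Python script; the robot and the scene stay as the last script left them, time stands still between calls to the robot, and variables do not carry over. Pictures are saved under pics/ and viewed, and the job is handed in when it is done.

```bash
mkdir -p pics; ls
python3 - <<'E'
from station import *
import cv2
for n in ("scene","top"):
    cv2.imwrite(f"pics/{n}0.png",get_image(n)[:,:,::-1])
    print(n,get_calibration(n))
    for k in ("outlet_box","rocker","centrifuge","lid","start_top","short_top","tube_rack","tip_box","jar"):
        print(k,[(round(d['score'],2),[int(v) for v in d['extent']]) for d in spot_in(k,n)][:3])
o=get_obs();print(o['t'],o['tcp_pos'],o['ee_rot'],o['wrist_force'])
E
```

```text
pics
scene {'fx': 493.2739523154889, 'fy': 493.2739523154889, 'cx': 325.2193151383931, 'cy': 201.3442596193331, 'R': array([[ 0.60853539,  0.79343427, -0.01211373],
       [ 0.64872971, -0.50622764, -0.56822825],
       [-0.45698407,  0.33792847, -0.82278181]]), 't': array([-435.67446392, -238.01237219, 1832.60969875])}
outlet_box [(0.92, [259, 190, 48, 51]), (0.82, [346, 200, 44, 55])]
rocker [(0.6, [343, 189, 15, 17]), (0.53, [251, 179, 16, 15])]
centrifuge [(0.74, [397, 127, 69, 64]), (0.62, [238, 277, 100, 111])]
lid [(0.64, [236, 271, 93, 93])]
start_top []
short_top []
tube_rack [(0.7, [325, 167, 43, 38])]
tip_box [(0.64, [209, 223, 43, 37])]
jar [(0.75, [292, 227, 11, 25]), (0.28, [237, 270, 91, 87])]
top {'fx': 459.5817301626763, 'fy': 459.5817301626763, 'cx': 317.7408521101935, 'cy': 193.3328459803215, 'R': array([[-0.01875868, -0.99972194, -0.01428805],
       [-0.98211264,  0.02110242, -0.18710811],
       [ 0.1873576 ,  0.01052257, -0.98223541]]), 't': array([ 131.39717978,  548.89822697, 1518.14023966])}
outlet_box [(0.81, [291, 192, 34, 57]), (0.78, [353, 254, 31, 53])]
rocker [(0.7, [284, 236, 30, 17]), (0.57, [289, 199, 13, 14]), (0.52, [355, 263, 12, 15])]
centrifuge [(0.7, [420, 181, 75, 88])]
lid [(0.65, [423, 163, 67, 44]), (0.41, [214, 172, 26, 27])]
start_top [(0.63, [403, 211, 11, 6])]
short_top [(0.37, [423, 163, 66, 47])]
tube_rack [(0.75, [283, 237, 32, 20])]
tip_box [(0.58, [410, 247, 36, 34])]
jar [(0.67, [355, 199, 13, 18]), (0.63, [357, 136, 19, 26])]
1.0 [ 263.2998     -566.85950132  231.32108063] [ 1.79998904e+02 -1.26341068e-03 -6.50865592e+01] [ 0.00218662 -0.04529978 -0.73070777]
```

View pics/scene0.png

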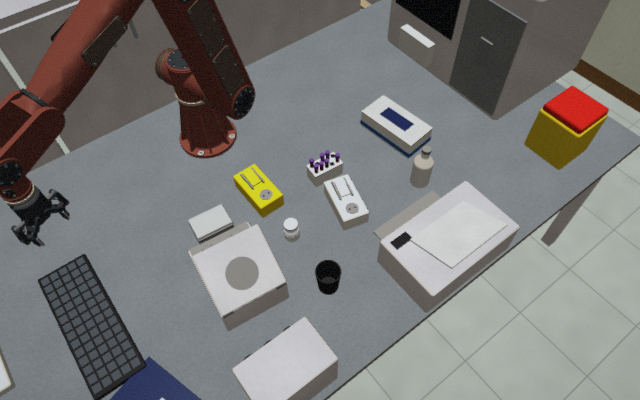

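View pics/top0.png

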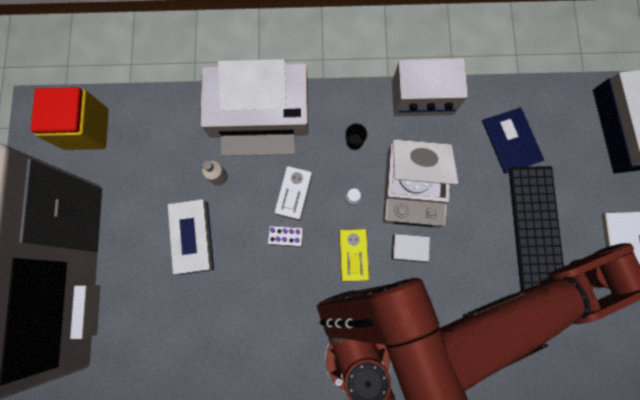

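Run:
```python
import cv2
i=cv2.imread("pics/top0.png")
cv2.imwrite("pics/top0c.png",cv2.resize(i[120:290,250:470],None,fx=3.6,fy=3.5,interpolation=cv2.INTER_CUBIC))
```

```text
(no output)
```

View pics/top0c.png

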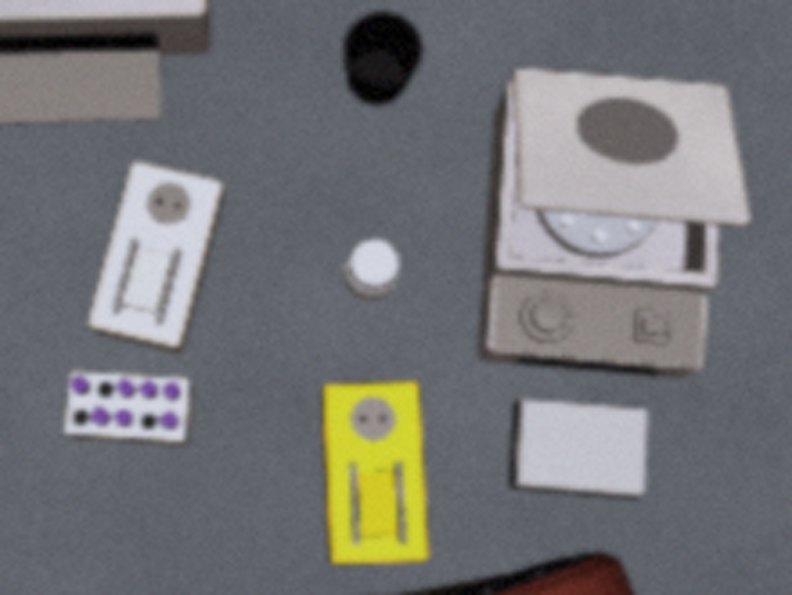

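Candidates for the outlet box are the white one at top (293,192) and the yellow one at top (353,254). The white box fits: the tube rack stands in front of it and the yellow one is the look-alike. The centrifuge is at (420,181), with the start key at about (402,210) and the small key at about (431,213). I'll measure coarsely now and refine with the wrist camera.

```bash
cat > h.py <<'E'
from station import *
import numpy as np, cv2
def ray(cal,u,v,z):
    d=np.array([(u-cal['cx'])/cal['fx'],(v-cal['cy'])/cal['fy'],1.0]); R=np.array(cal['R']);t=np.array(cal['t'])
    c=-R.T@t; w=R.T@d; return c+w*(z-c[2])/w[2]
def proj(cal,X):
    q=np.asarray(X)@np.array(cal['R']).T+cal['t']; return np.stack([cal['fx']*q[...,0]/q[...,2]+cal['cx'],cal['fy']*q[...,1]/q[...,2]+cal['cy']],-1)
def wristcal(o):
    from scipy.spatial.transform import Rotation as Ro
    c=dict(get_calibration("wrist")); M=np.array(c['mount'])
    T=np.eye(4);T[:3,:3]=Ro.from_euler('xyz',o['ee_rot'],degrees=True).as_matrix();T[:3,3]=o['tcp_pos']
    W=np.linalg.inv(T@M); c['R']=W[:3,:3];c['t']=W[:3,3]; return c
E
python3 - <<'E'
from h import *
c=get_calibration("top"); np.set_printoptions(precision=1,suppress=True)
f=lambda a,b:(a/3.6+250,b/3.5+120)
P=[ray(c,*f(*p),60) for p in [(135,162),(222,182),(180,347),(90,325)]]
print(np.array(P)); m=np.mean(P,0); ax=(P[0]+P[1]-P[2]-P[3])/2; print("box",m,np.linalg.norm(ax),np.degrees(np.arctan2(ax[1],ax[0])))
s=ray(c,*f(546,315),102);q=ray(c,*f(652,326),98);print("keys",s,q,np.linalg.norm(s-q),'yaw',np.degrees(np.arctan2((s-q)[1],(s-q)[0]))-90)
for p in [(487,352),(703,367)]: print("front",ray(c,*f(*p),80))
for p in [(517,70),(728,85)]:print("lidback?",ray(c,*f(*p),115),ray(c,*f(*p),220))
print("jar",ray(c,*f(373,253),75),"rack",ray(c,*f(127,405),98),"tip",ray(c,*f(582,447),54))
print(get_calibration("wrist"))
E
```

```text
[[647.1 222.6  60. ]
 [625.  139.7  60. ]
 [462.9 181.7  60. ]
 [486.  265.9  60. ]]
box [555.2 202.5  60. ] 167.16562288965457 -14.776288539223144
keys [ 480.5 -154.2  102. ] [ 468.7 -250.6   98. ] 97.23443417655426 yaw -6.993783819104465
front [ 449.6 -102.    80. ]
front [ 431.3 -299.    80. ]
lidback? [ 715.7 -137.6  115. ] [ 683.2 -120.5  220. ]
lidback? [ 696.4 -331.7  115. ] [ 665.2 -300.9  220. ]
jar [548.2  -0.7  75. ] rack [404.3 228.4  98. ] tip [ 360.1 -189.    54. ]
{'fx': 344.60950819131034, 'fy': 344.60950819131034, 'cx': 315.7881338400981, 'cy': 195.54493344775312, 'mount': array([[   1. ,   -0. ,   -0. ,    0. ],
       [   0. ,    1. ,    0.3,  -69.8],
       [  -0. ,   -0.3,    1. , -142.9],
       [   0. ,    0. ,    0. ,    1. ]])}
```

Run:
```python
from h import *
np.set_printoptions(precision=1,suppress=True)
grip(0)
o=get_obs();p=o['tcp_pos']
move_l([p[0],p[1],400],speed=250)
goto([400,-200,400],[180,0,83]); wait(0.2)
o=get_obs(); cv2.imwrite("pics/w1.png",get_image("wrist")[:,:,::-1]); np.save("w1.npy",o,allow_pickle=True)
for k in ("start_top","short_top","lid"): print(k,[(round(d['score'],2),[int(v) for v in d['extent']]) for d in spot_in(k,"wrist")][:3])
goto([430,215,350],[180,0,75]);wait(0.2)
o=get_obs(); cv2.imwrite("pics/w2.png",get_image("wrist")[:,:,::-1]); np.save("w2.npy",o,allow_pickle=True)
for k in ("outlet_box","rocker"): print(k,[(round(d['score'],2),[int(v) for v in d['extent']]) for d in spot_in(k,"wrist")][:3])
print(o['t'],o['tcp_pos'],o['joint_pos'],o['wrist_force'])
```

```text
start_top [(0.75, [436, 355, 14, 22]), (0.72, [284, 209, 14, 13]), (0.57, [352, 208, 20, 22])]
short_top [(0.68, [284, 208, 10, 15])]
lid [(0.88, [315, 344, 13, 29]), (0.43, [282, 209, 11, 18])]
outlet_box [(0.61, [138, 125, 132, 149]), (0.55, [333, 232, 68, 113]), (0.54, [551, 254, 118, 86])]
rocker [(0.85, [334, 228, 23, 36]), (0.64, [117, 103, 51, 54]), (0.25, [43, 176, 86, 76])]
6.45 [430.5 214.2 350.2] [ 18.1 -10.  102.6  -0.   87.3 -56.8] [ 0.4  0.5 -0.6]
```

View pics/w1.png

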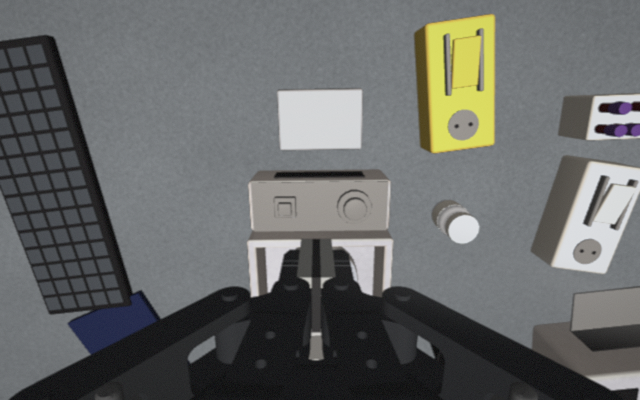

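View pics/w2.png

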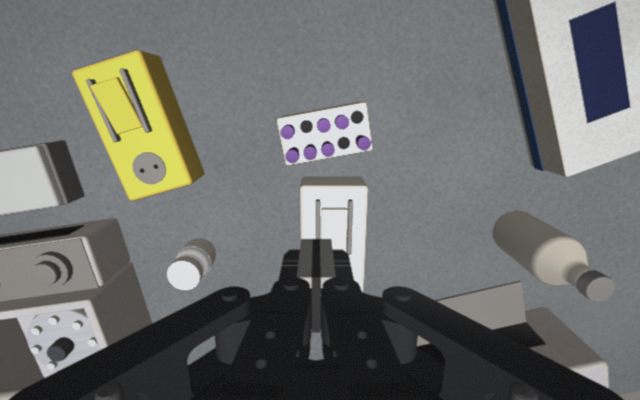

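Run:
```python
from h import *
np.set_printoptions(precision=1,suppress=True)
o1=np.load("w1.npy",allow_pickle=True).item();o2=np.load("w2.npy",allow_pickle=True).item()
c1=wristcal(o1);c2=wristcal(o2)
s=ray(c1,354,206,102);q=ray(c1,285,208,98);print(s,q,np.linalg.norm((s-q)[:2]),np.degrees(np.arctan2((s-q)[1],(s-q)[0]))-90)
a=np.radians(-14.8);R=np.array([[np.cos(a),-np.sin(a),0],[np.sin(a),np.cos(a),0],[0,0,1]])
b=np.array([555.2,202.5,0])
def L(*p): return b+np.array(p)@R.T
pts=np.array([L(-85,45,60),L(-85,-45,60),L(-60,17,80),L(-60,-17,80),L(-52,0,79),L(0,17,63),L(0,-17,63)])
im=cv2.imread("pics/w2.png")
im=cv2.resize(im[120:320,200:440],None,fx=3,fy=3,interpolation=cv2.INTER_CUBIC)
for u,v in proj(c2,pts): cv2.circle(im,(int((u-200)*3),int((v-120)*3)),3,(0,0,255),-1)
cv2.imwrite("pics/w2c.png",im)
# top overlay of lid hypotheses
ct=get_calibration("top")
im=cv2.imread("pics/top0.png");im=cv2.resize(im[120:290,370:480],None,fx=5,fy=3.5*10/7,interpolation=cv2.INTER_CUBIC)
cv2.imwrite("pics/lidc.png",im[:, :])
print(proj(c2,ray(c2,302,180,60)))
for p in [(302,182),(367,180)]: print(ray(c2,*p,60))
```

```text
[ 476.4 -158.7  102. ] [ 469.  -251.6   98. ] 93.1536197214146 -4.546624845892367
[302. 180.]
[460.3 187.2  60. ]
[479.6 268.9  60. ]
```

View pics/w2c.png

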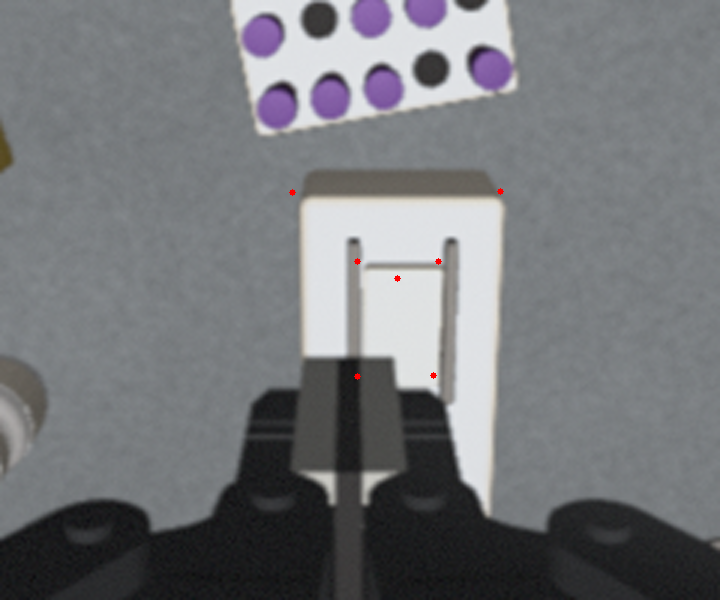

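View pics/lidc.png

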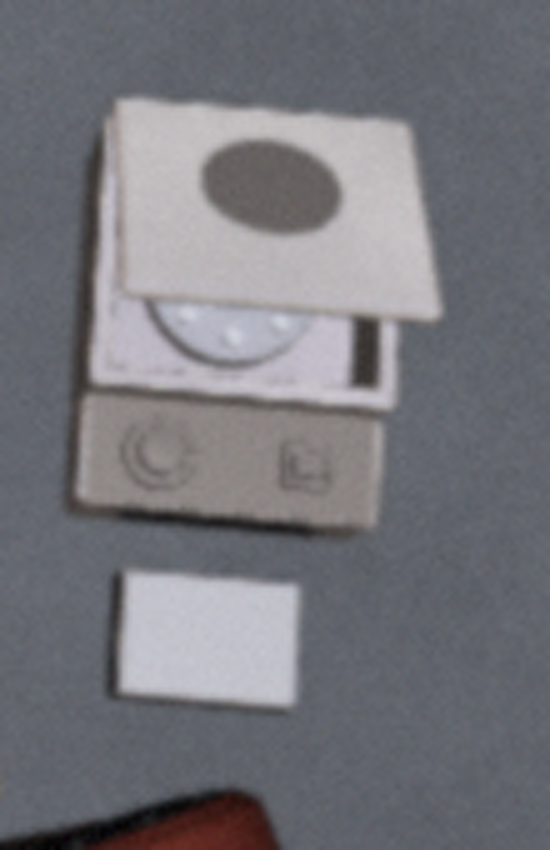

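Run:
```python
from h import *
from scipy.optimize import least_squares
np.set_printoptions(precision=3,suppress=True)
c=get_calibration("top"); c1=wristcal(np.load("w1.npy",allow_pickle=True).item())
def model(p):
    x,y,w,th,hx=p
    R=np.array([[np.cos(w),-np.sin(w),0],[np.sin(w),np.cos(w),0],[0,0,1]])
    T=lambda A:np.array(A,float)@R.T+[x,y,0]
    deck=T([(-130,100,80),(-130,-100,80)])
    rim=T([(-55,100,110),(-55,-100,110)])
    u=np.array([-np.cos(th),0,np.sin(th)]);n=np.array([np.sin(th),0,np.cos(th)])
    h=np.array([hx,0,112])
    lid=T([h+l*u+16*n+np.array([0,s*98,0]) for l,s in((1,1),(1,-1),(181,-1),(181,1))])
    pad=T(h+155*u+16*n); shut=T(h+[-155,0,16]); return deck,rim,lid,pad,shut,T(h)
obs=np.array([(80,500),(375,527),(92,385),(392,408),(117,98),(408,122),(440,320),(122,292)])/5+[370,120]
obsw=np.array([(251,181),(388,181),(250,235),(391,235)])
def f(p):
    d,r,l,*_=model(p)
    return np.concatenate([(proj(c,np.vstack([d,r,l]))-obs).ravel()*3,(proj(c1,np.vstack([d[::-1],r[::-1]]))-obsw).ravel()])
s=least_squares(f,[560,-210,-.1,.65,125],loss='soft_l1')
print(s.x,np.degrees(s.x[2]));print(s.fun[:16].reshape(-1,2)/3);print(s.fun[16:].reshape(-1,2))
m=model(s.x);print("pad",m[3],"shut",m[4],"hinge",m[5]);print("lid corners",m[2])
np.save("fit.npy",s.x)
```

```text
[ 569.123 -215.341   -0.11     0.544  127.568] -6.2986922745845835
[[-0.829  0.181]
 [ 0.789  0.149]
 [-0.581 -0.628]
 [ 0.678  0.098]
 [-0.724 -0.095]
 [ 0.366  0.03 ]
 [ 0.429 -0.021]
 [-0.348  0.063]]
[[-4.216 -0.301]
 [ 3.826 -2.246]
 [-3.662  4.686]
 [ 2.916  2.81 ]]
pad [ 572.317 -215.694  205.9  ] shut [ 541.856 -212.332  128.   ] hinge [ 695.921 -229.337  112.   ]
lid corners [[ 714.051 -132.743  126.209]
 [ 692.548 -327.56   126.209]
 [ 539.452 -310.661  219.354]
 [ 560.955 -115.844  219.354]]
```

Run:
```python
from h import *
np.set_printoptions(precision=1,suppress=True)
move_l([508,216.5,130],speed=250); move_l([508,216.5,85],speed=100)
f0=get_obs()['wrist_force'];print(f0)
for z in (79,76,73,71,69.5,68.5):
    move_l([508,216.5,z],speed=60); o=get_obs(); print(z,o['tcp_pos'],o['wrist_force'])
    if o['wrist_force'][2]-f0[2]>18: break
wait(0.15)
move_l([508,216.5,130],speed=200)
move_l([430,215,350],speed=300); wait(.2)
cv2.imwrite("pics/w3.png",cv2.resize(get_image("wrist")[120:320,200:440,::-1],None,fx=3,fy=3,interpolation=cv2.INTER_CUBIC)); print(get_obs()['t'])
```

```text
[-0.3 -0.1  0.3]
79 [508.4 216.6  79.4] [ 0.9  0.9 -0.4]
76 [508.1 216.5  76. ] [-0.7  0.4  0.7]
73 [507.9 216.7  72.9] [-0.4  1.3  0.8]
71 [507.9 216.7  72. ] [-3.4  0.2  7.7]
69.5 [508.  216.8  71.8] [-6.5 -0.2 15.4]
68.5 [508.1 216.8  71.7] [-7.9 -2.5 18.6]
11.5667
```

View pics/w3.png

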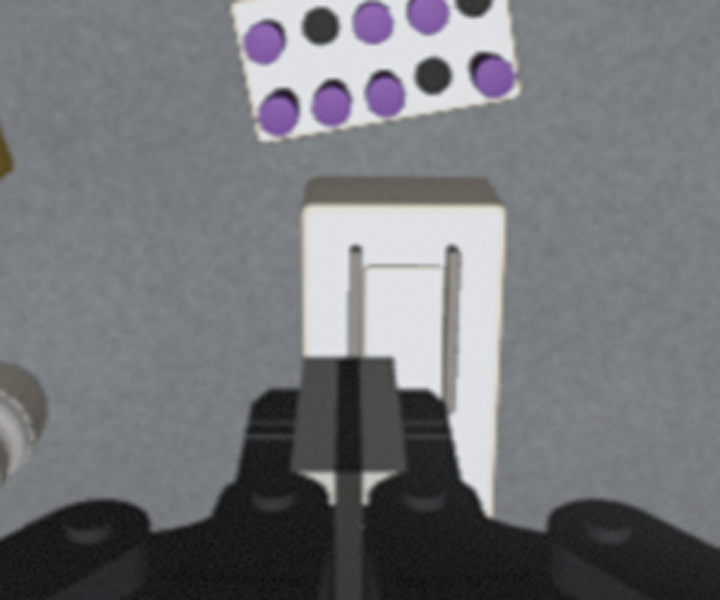

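Run:
```python
from h import *
np.set_printoptions(precision=1,suppress=True)
c=wristcal(get_obs())
a=np.radians(-14);R=np.array([[np.cos(a),-np.sin(a),0],[np.sin(a),np.cos(a),0],[0,0,1]]);b=np.array([558,202.5,0])
for th in (.2,0,-.1,-.15,-.2):
    e=np.array([-30-30*np.cos(th)-4*np.sin(th),0,71+30*np.sin(th)+4*np.cos(th)])
    P=np.array([b+R@e,b+R@[-85,0,60]]);p=proj(c,P);print(th,e,(p[0]-p[1])*3)
```

```text
0.2 [-60.2   0.   80.9] [ 2.5 70.1]
0 [-60.   0.  75.] [ 1.8 66.1]
-0.1 [-59.5   0.   72. ] [ 1.5 65.1]
-0.15 [-59.1   0.   70.5] [ 1.4 64.9]
-0.2 [-58.6   0.   69. ] [ 1.2 64.8]
```

Run:
```python
from h import *
np.set_printoptions(precision=1,suppress=True)
x,y,w,th,hx=np.load("fit.npy")
R=np.array([[np.cos(w),-np.sin(w),0],[np.sin(w),np.cos(w),0],[0,0,1]])
def pad(t,ex=0):
    l=150
    return R@np.array([hx-l*np.cos(t)+16*np.sin(t),0,112+l*np.sin(t)+16*np.cos(t)-ex])+[x,y,0]
ori=[180,0,-6.3]
p=pad(th+.12); q=p.copy(); q[2]=300
goto(q,ori); move_l(p,speed=200)
f0=get_obs()['wrist_force'];print(f0,get_obs()['t'])
for t in np.arange(th+.04,0.01,-.08).tolist()+[0.0]:
    move_l(pad(t),speed=70);o=get_obs();f=np.array(o['wrist_force'])-f0
    print(round(t,2),o['tcp_pos'],f)
    if np.linalg.norm(f)>25: print("STOP");break
for ex in (1.5,3):
    if f[2]<18:
        move_l(pad(0,ex),speed=60);o=get_obs();f=np.array(o['wrist_force'])-f0;print(ex,o['tcp_pos'],f)
wait(.15)
p=pad(0);p[2]=250;move_l(p,speed=200)
print(get_obs()['t'])
goto([400,-200,330],[180,0,83]); wait(.2)
o=get_obs();np.save("w4.npy",o,allow_pickle=True);cv2.imwrite("pics/w4.png",get_image("wrist")[:,:,::-1])
cv2.imwrite("pics/scene4.png",cv2.resize(get_image("scene")[120:340,150:400,::-1],None,fx=2.7,fy=2.7,interpolation=cv2.INTER_CUBIC))
print(get_obs()['t'])
```

```text
[ 0.5 -0.1  0.8] 13.825
0.58 [ 580.4 -216.8  209. ] [-0.3  0.6 -1.4]
0.5 [ 572.2 -215.6  197.6] [-0.7 -0.3 -1.2]
0.42 [ 565.5 -214.7  187.1] [ 0.1 -1.8 -0.5]
0.34 [ 560.  -214.2  176.6] [-0.4  1.1 -0.9]
0.26 [ 555.3 -213.6  165.6] [-0.4 -0.3 -0.2]
0.18 [ 551.4 -213.1  154.1] [-0.9  0.2 -0.8]
0.1 [ 548.5 -212.8  142.5] [-1.  -0.2 -0.6]
0.02 [ 546.5 -212.6  130.5] [-0.3  0.6 -1.1]
0.0 [ 547.  -213.   128.1] [-0.3 -0.9 -0. ]
1.5 [ 547.1 -213.   128. ] [-3.4  1.   6.4]
3 [ 547.1 -213.   128. ] [-5.2  2.4 11.2]
18.1
19.8917
```

View pics/w4.png

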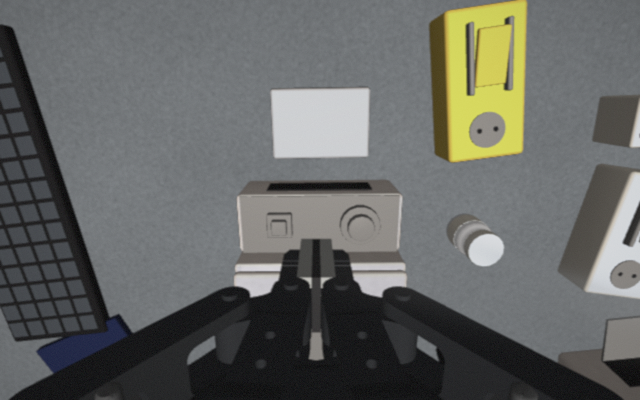

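View pics/scene4.png

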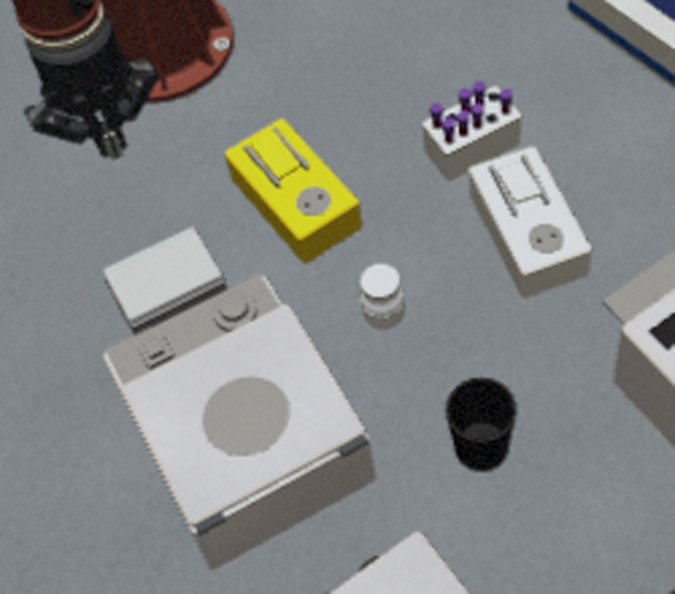

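The lid is flat and hit its stop at z = 128. The rocker now shows its far end raised, unlike the yellow box. Start key at wrist (360,223), small key at (279,226).

Run:
```python
from h import *
np.set_printoptions(precision=1,suppress=True)
c=wristcal(np.load("w4.npy",allow_pickle=True).item())
s=ray(c,360,223,102);q=ray(c,279,226,98);print(s,q,np.linalg.norm((s-q)[:2]))
im=cv2.imread("pics/w4.png")[180:280,220:420]
cv2.imwrite("pics/w4c.png",cv2.resize(im,None,fx=4,fy=4,interpolation=cv2.INTER_CUBIC))
```

```text
[ 474.3 -158.4  102. ] [ 468.  -251.7   98. ] 93.42904005089495
```

View pics/w4c.png

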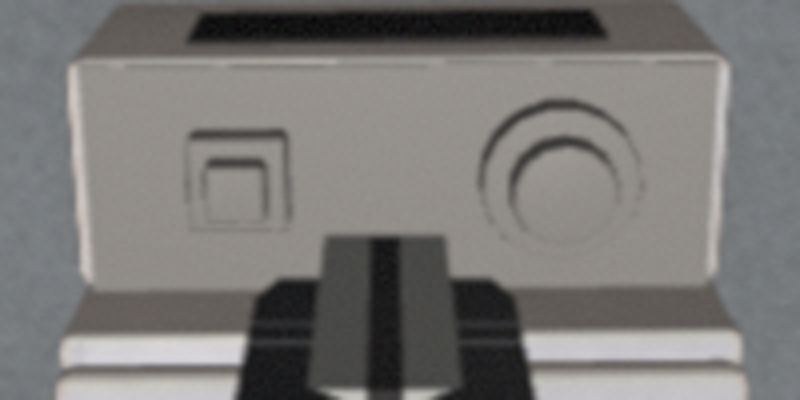

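Run:
```python
from h import *
np.set_printoptions(precision=1,suppress=True)
c=wristcal(np.load("w4.npy",allow_pickle=True).item())
s=ray(c,361.5,228,102);print(s)
x,y=(s[0]+480.5)/2,(s[1]-154.2)/2
print(x,y)
assert abs(x-480)<6 and abs(y+156)<5
move_l([x,y,150],speed=200);move_l([x,y,106],speed=100)
f0=np.array(get_obs()['wrist_force'])
for z in (102,99,97,95.5,94.5,93.5,92.5):
    move_l([x,y,z],speed=50);o=get_obs();f=o['wrist_force']-f0;print(z,o['tcp_pos'],f)
    if f[2]>14:break
wait(.15)
move_l([x,y,160],speed=200);move_l([400,-200,330],speed=250);wait(.2)
cv2.imwrite("pics/w5.png",get_image("wrist")[:,:,::-1])
cv2.imwrite("pics/top5.png",cv2.resize(get_image("top")[120:290,250:470,::-1],None,fx=3.5,fy=3.5,interpolation=cv2.INTER_CUBIC))
print(get_obs()['t'])
```

```text
[ 480.6 -157.3  102. ]
480.53069358382226 -155.72817576763913
102 [ 480.8 -155.8  102.3] [ 1.5 -0.1 -0.2]
99 [ 481.3 -156.    99.6] [-0.2 -0.6  2.2]
97 [ 481.3 -156.1   97.5] [ 1.9 -0.6  4.1]
95.5 [ 481.3 -156.    96.1] [1.5 0.3 4.6]
94.5 [ 481.3 -156.1   96. ] [-0.4  0.7  9.6]
93.5 [ 481.3 -156.1   95.9] [-2.9  0.9 15.4]
25.0
```

View pics/w5.png

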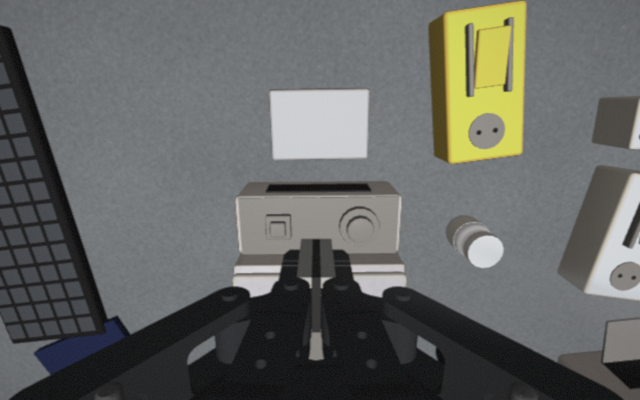

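View pics/top5.png

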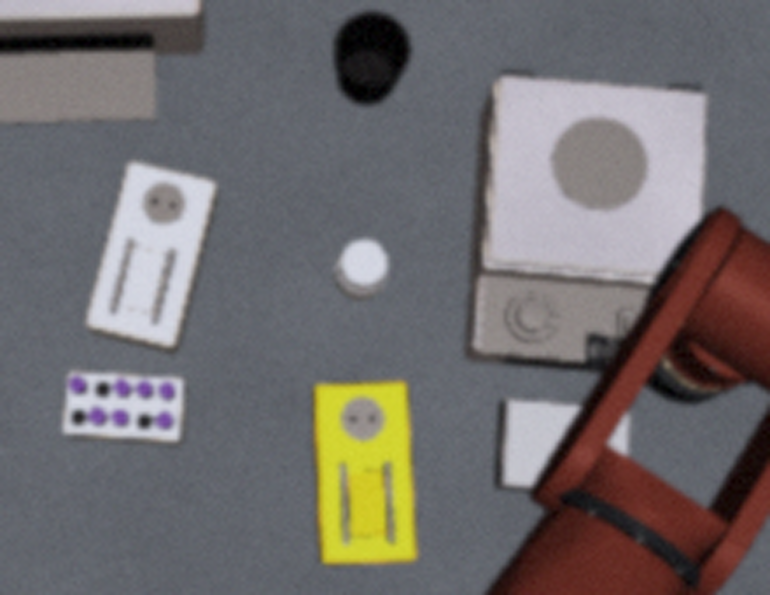

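The start key went from 102 to 95.9 mm, its full 6 mm, to a hard stop, and is back up. The bystanders look unmoved, the lid is flat and the arm is clear.

```bash
python3 -c "
from station import *
sign_off()"
```

```text
the job is handed in; nothing more can be done
```

I switched the rocker on, shut the lid, then pressed and released the start key, all with closed fingers. I handed the job in at about t = 25 s; the sign-off gives no verdict.

| Step | Height reached at the stop | Expected | Force |
|---|---|---|---|
| Rocker (white box) | 71.7 mm | about 71 mm | about 18 N |
| Lid | 128.0 mm | 128 mm | about 11 N |
| Start key | 95.9 mm, down from 102 mm (full 6 mm) | 96 mm | about 15 N |

- **Last pictures:** The lid lies flat and the start key is up. The small key was not touched, the bystanders in view look unmoved, and the arm is clear at 330 mm. The glove box and wash bottle were outside the last crops, but the arm only passed high above that side of the bench.
- **Rocker:** The scene picture taken after the lid was shut shows the rocker's far end raised. I did not measure its angle directly. From the press height it is probably about 0.36 rad, and at worst about 0.33 rad, still above the 0.32 rad needed.
- **Disagreement:** The wrist and top cameras differed by up to about 4–6 mm on the start key's position. That fell to about 3 mm after I re-measured from the enlarged crop, and I pressed at the average.

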